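Pull out the tuner tray and set the tuning knob

TASK

The control box faces away from the robot. Pull its tuner tray out by the steel bar handle until it meets its stop. Then turn the black tuning knob on the tray's sloped panel clockwise until its white pointer line points straight at the red mark, and let go with the tray still fully out. Do not push the microphone, the brass connector or the mug about.

Things in the scene. Friction and masses are not known exactly. Their poses are not given: they have to be found in the camera images.
- box: Grey control box fixed to the desk, 240 mm wide (y), 220 mm deep (x), its open front facing away from the robot. The roof, with five chrome toggles (30 mm tall), two amber jewels and a brass socket, slopes from 129 mm high in front to 194 mm at the back. Origin on the desk in the middle of the front edge; +x points out of the front (away from the robot), z up. The tray slides out along +x.
- tray (a joint): How far the tuner tray is out, m: 0 fully in, 0.12 the firm stop fully out. About 4 N of sliding friction; it stays where it is left. The tray is a dark steel plate 160 mm wide, 295 mm long, its upper side 14 mm above the desk. With the tray in, the knob is 25 mm behind the roof's front edge, with no room for a gripper.
- handle (a point): Centre of the steel bar handle near the tray's front edge, 58 mm above the desk; moves with the tray; x points into the box, against the pull; z up. The bar runs along y: 90 mm long, 12 mm thick (x), 14 mm high (z), on two 10 mm posts at y +-40 mm. The lowest edge of the sloped panel is 60 mm behind the bar; with the tray in, the roof's front edge is 80 mm behind it.
- dial (a point): Point on the knob's axis 30 mm above the face of the sloped panel, a good TCP height for gripping; moves with the tray, does not turn with the knob. z points out of the panel along the knob's axis, 35 degrees from vertical, leaning away from the robot (to the box's +x); x points up the slope (to the robot); y is level. The handle is 105 mm in front of the panel's centre.
- knob (a joint): Angle of the black knob, rad: 0 with the pointer to the low left facing it (135 degrees from dial's x towards its y), grows clockwise; 2.356 points up the slope. Stops at 0 and 4.71. Round drum 40 mm in diameter, 5 to 42 mm above the panel, on a skirt 68 mm in diameter, its top 5 mm above the panel. 0.06 N m friction, stays put. Starts 1.6 to 3.7 rad short of the mark.
- mark (a joint): Angle of the red mark, rad, zero and direction as for the knob: the pointer is on the mark when both angles are equal. A flat red bar, 14 x 6 mm, lying radially on the panel 38 to 52 mm from the knob's axis, just outside the skirt. It can not be touched or moved.
- pointer_tip (a point): Outer end of the knob's white pointer line (on the skirt; a second piece of it is on the drum's top), 36 mm from the knob's axis and 4 mm above the panel; turns with the knob.
- mark_tip (a point): Inner end of the red mark, 36 mm from the knob's axis and 4 mm above the panel; when the pointer is exactly on the mark, pointer_tip and mark_tip coincide.
- microphone: Bystander: blue desk microphone, loose, round base 84 mm in diameter, 148 mm tall overall; origin at the centre of its underside.
- connector: Bystander: brass antenna connector standing loose, 38 mm in diameter, 46 mm tall; origin at the centre of its underside.
- mug: Bystander: white mug, loose, 76 mm in diameter, 85 mm tall, with a handle on its +y side; origin at the centre of its underside.
- panel (a point): Pale sloped panel on the tray, 110 mm (x, up the slope) by 160 mm (y), flat apart from the knob; this point is the centre of its face, on the knob's axis; axes as dial.

How it is judged (in metres and radians):
On the way, in this order (a step that is already met when the one before it is completed fails the run):
1. the tray is pulled out to its stop (within 5 mm), the pointer not yet on the mark (value of joint tray above 0.115 m), for 0.2 s.
2. the knob's pointer is on the red mark, the tray still out (distance between pointer_tip and mark_tip below 0.0035 m and value of joint tray above 0.115 m), for 0.2 s.
At the end, for the whole second after the job is handed in: The tray is out to within 5 mm of its stop, the pointer tip is within 3.5 mm (about 5.5 degrees) of the mark tip, knob and tray are at rest, and microphone, connector and mug are within 20 mm of where they stood (all of step 2 and velocity of joint knob between -0.02 and 0.02 rad/s and velocity of joint tray between -0.005 and 0.005 m/s and distance of each of microphone, connector, mug from where it was at the start of the episode below 0.02 m); the robot touches nothing.
It fails at once if the microphone, the connector or the mug is pushed more than 20 mm or tipped (distance of any of microphone, connector, mug from where it was at the start of the episode above 0.02 m or angle between any of microphone, connector, mug's own z axis and vertical above 0.35 rad).
It also fails if it takes over 64 s, if anything falls off the work surface, if the arm or the gripper's body presses on something with over 40 N, if the wrist force passes 120 N, or if a joint passes its speed limit or range.

ROBOT

A 6-joint arm with a two-finger parallel gripper is mounted at the origin on the work surface. World frame = base frame: x ahead of the robot, y to its left, z up, the work surface at z = 0. Lengths are in m, angles in degrees, forces in N, time in s.
With the tool pointing down it reaches from about 0.4 to 0.825 m from the base axis. Payload 7 kg.
Tool frame: the origin (TCP) lies between the finger pads, 19 mm behind the fingertips; this is the grasp point; z points along the fingers, y is the line along which they close (so a half turn about z gives the same grasp; the last joint's range is limited). The gripper opens to 88 mm and grips with 3 to 60 N. Pads are 19 mm wide; open, the fingers measure 130 mm over their backs; the gripper's body (78 mm by 193 mm) begins 47 mm behind the grasp point.
Start: joints at [82.34, 20.546, 0.682, 0, -70.136, -16.507], TCP at [0.276, 0.616, 0.245] pointing down, gripper open.
Joint ranges: [-176.03, 176.03], [-82.01, 121.73], [-58.28, 71.71], [-173.87, 95.51], [-174.79, -0.11], [-173.66, 173.66]. Speed limits (degrees/s): [136.94, 136.94, 172.46, 180, 180, 180].

INTERFACE

Orientations are given as a 3x3 rotation matrix whose columns are the frame's x, y, z axes.
In Python, from rig import robot gives the robot as it stands. Calls block until the motion is done:
- robot.goto(position, orientation): joint-space move of the TCP to a pose.
- robot.servo_line(position, ori=None, speed=0.15): straight line of the TCP; ori=None keeps the orientation; speed is the mean speed in m/s.
- robot.movej(angles): joint-space move.
- robot.move_gripper(opening): opening from 0.0 (shut) to 1.0 (fully open); the grip force is fixed at half the most; returns when the fingers have stopped.
- robot.dwell(seconds).
- robot.ik(position, orientation): joint angles nearest the present ones, or None.
- robot.grab_frame(name): name is "scene" or "top" or "wrist"; returns (picture, depth): 384x512x3 uint8, red, green, blue; 384x512 float32, m along the optical axis (not along the pixel's ray), 0 where there is no reading.
- robot.camera_info(name): a dict with "vfov" (degrees; the focal length in pixels is half the picture's height over the tangent of half this angle, whatever the lens; pixels are square), "cx", "cy" (the principal point, pixels), "k1" (the pictures are not rectified: a ray, as slopes to the right and down, at radius r is drawn at 1 + k1 r^2 times it, then the intrinsics apply), "view" (4x4, takes a point from world to camera coordinates); the wrist camera has in their place "T_tool_cam" (4x4, takes a point from camera to tool coordinates, whose origin is the TCP and whose axes are the flange's). Camera axes: x right, y down, z forward; pixel columns grow to the right and rows downward; lengths in m; the calibration is good to about 2 mm. A picture is of the moment at which its call begins: read the wrist's pose just before it. camera_info takes no time and is no camera call.
A pose or a line that the arm cannot do raises robot.Unreachable and nothing moves.
- robot.job_done(): hands the job in; it is judged then, once.
Readings, each from a call of its own:
- robot.read_t(): time.
- robot.read_qpos(): joint angles.
- robot.read_qvel(): joint speeds.
- robot.read_effort(): joint torques, N m.
- robot.read_position(): TCP position.
- robot.read_tcp_rot(): TCP orientation.
- robot.read_force(): force on the tool from outside, world axes, zero at the start.
- robot.read_ft_torque(): the same for the moment, N m.
- robot.read_grip_width(): opening from 0.0 (shut) to 1.0 (fully open).
- robot.read_finger_force(): force on a finger pad.
Only numpy, scipy, OpenCV 4.12 (cv2) and the standard library are available. Lean on these libraries where they do the work, as an engineer would, in place of code of your own. Each camera call takes 0.05 s, during which the arm holds its last target. There are 200 camera calls.

## Working session

There is one attempt and no reset: what is moved stays moved. The work goes in short steps, each a Python script; the robot and the scene stay as the last script left them, time stands still between calls to the robot, and variables do not carry over. Pictures are saved under pics/ and viewed, at most 10 in all, crops included, and the job is handed in when it is done.

```bash
ls; mkdir -p pics
cat > h.py <<'E'
import numpy as np, cv2
from rig import robot
def snap(n,f):
    im,d=robot.grab_frame(n); cv2.imwrite(f'pics/{f}.png',cv2.cvtColor(im,cv2.COLOR_RGB2BGR)); np.save(f'pics/{f}.npy',d); return im,d
def cam(n,T_wt=None):
    c=robot.camera_info(n); f=192/np.tan(np.radians(c['vfov'])/2)
    T=np.linalg.inv(np.array(c['view'])) if 'view' in c else T_wt@np.array(c['T_tool_cam'])
    return c,f,T
def px2w(n,uv,d,T_wt=None):
    c,f,T=cam(n,T_wt); K=np.array([[f,0,c['cx']],[0,f,c['cy']],[0,0,1.]])
    uv=np.atleast_2d(np.array(uv,float)); x=(uv-[c['cx'],c['cy']])/f
    s=x.copy()
    for _ in range(20): s=x/(1+c['k1']*(s**2).sum(1,keepdims=True))
    z=np.array([d[int(round(v)),int(round(u))] for u,v in uv])[:,None]
    return (T[:3,:3]@(np.hstack([s,np.ones_like(z)])*z).T).T+T[:3,3]
def w2px(n,P,T_wt=None):
    c,f,T=cam(n,T_wt); p=(np.atleast_2d(P)-T[:3,3])@T[:3,:3]; s=p[:,:2]/p[:,2:]
    return s*(1+c['k1']*(s**2).sum(1,keepdims=True))*f+[c['cx'],c['cy']]
def Twt():
    T=np.eye(4);T[:3,:3]=robot.read_tcp_rot();T[:3,3]=robot.read_position();return T
E
python3 - <<'E'
from h import *
a,_=snap('scene','s0'); b,_=snap('top','t0')
im=np.hstack([a,b]); cv2.imwrite('pics/c0.png',cv2.resize(im[...,::-1],(800,300),interpolation=cv2.INTER_AREA))
for n in('scene','top'):
    c,f,T=cam(n); print(n,f,T.round(3).tolist(),c['k1'])
print(robot.read_tcp_rot(),robot.read_t())
E
```

```text
pics
scene 489.6514741616873 [[-0.642, 0.45, -0.621, 1.082], [0.767, 0.389, -0.51, 0.465], [0.012, -0.804, -0.595, 0.592], [0.0, 0.0, 0.0, 1.0]] -0.1564352609104324
top 409.4427575235247 [[-0.006, -0.989, 0.15, 0.453], [-1.0, 0.006, 0.004, 0.015], [-0.005, -0.15, -0.989, 0.842], [0.0, 0.0, 0.0, 1.0]] -0.11414427960824672
[[ 9.12295066e-01 -4.09533249e-01 -4.79293611e-04]
 [-4.09533503e-01 -9.12293961e-01 -1.42806432e-03]
 [ 1.47583156e-04  1.49910283e-03 -9.99998865e-01]] 0.1
```

View pics/t0.png

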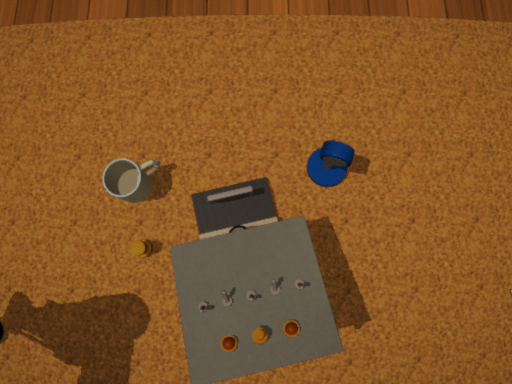

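View pics/s0.png

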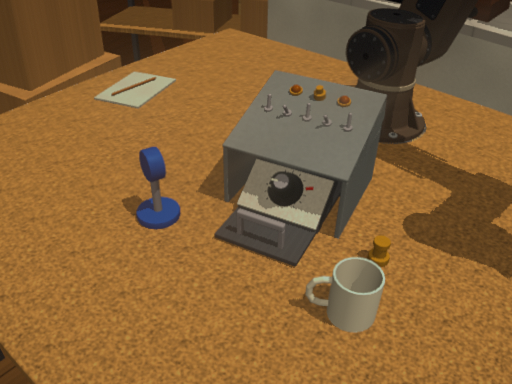

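The top view shows the bar from about (208,197) to (252,188). The roof's front edge runs from (172,247) to (305,219). The mug is at (125,180), the connector at (140,248) and the microphone at (328,165). In the scene view the pointer is at upper left (275,181) and the red mark is to the right at (309,188).

Run:
```python
from h import *
d=np.load('pics/t0.npy')
pts=[(175,250),(303,223),(192,380),(338,349),(210,197),(230,193),(250,189),(125,163),(140,248),(328,180),(338,150),(155,166)]
for p,w in zip(pts,px2w('top',pts,d)): print(p,w.round(4))
a=px2w('top',[(175,250),(303,223)],d); e=(a[0]-a[1])[:2]; yaw=np.degrees(np.arctan2(-e[0],e[1])); print('yaw',yaw, np.linalg.norm(e))
# bar: points with z 0.05..0.07 in region
uv=[(u,v) for v in range(175,212) for u in range(195,275) ]
W=px2w('top',uv,d); m=(W[:,2]>.055)&(W[:,2]<.072)
B=W[m]; c,(s1),ang=cv2.minAreaRect(B[:,:2].astype(np.float32)); print('bar',len(B),B.mean(0),c,s1,ang)
d2=np.load('pics/s0.npy'); 
for p in [(242,216),(283,229),(262,222),(286,186),(275,181),(309,188),(303,188)]: print(p,px2w('scene',[p],d2)[0].round(4))
```

```text
(175, 250) [0.4656 0.1546 0.1355]
(303, 223) [ 0.5108 -0.0663  0.1381]
(192, 380) [0.2642 0.1148 0.1937]
(338, 349) [ 0.3112 -0.1097  0.1991]
(210, 197) [0.5681 0.103  0.0637]
(230, 193) [0.5754 0.0643 0.0653]
(250, 189) [0.5827 0.0258 0.0672]
(125, 163) [0.639  0.2753 0.0552]
(140, 248) [0.4709 0.2412 0.0469]
(328, 180) [ 0.6089 -0.1339  0.0168]
(338, 150) [ 0.6377 -0.1299  0.1473]
(155, 166) [0.6367 0.2192 0.0354]
yaw 11.569980932110367 0.22544361074540417
bar 310 [0.574483   0.0649021  0.06456343] (0.5753190517425537, 0.06518704444169998) (0.012525398284196854, 0.08935344219207764) 13.095088005065918
(242, 216) [0.5864 0.035  0.0541]
(283, 229) [0.5679 0.1099 0.0546]
(262, 222) [0.5787 0.0732 0.0567]
(286, 186) [0.4956 0.0603 0.0806]
(275, 181) [0.5008 0.0393 0.0846]
(309, 188) [0.4552 0.0839 0.0652]
(303, 188) [0.4559 0.0714 0.0596]
```

```bash
cat >> h.py <<'E'
psi=np.radians(11.7); X=np.array([np.cos(psi),np.sin(psi),0]); Y=np.array([-np.sin(psi),np.cos(psi),0]); Z=np.array([0,0,1.])
H0=np.array([.575,.067,.058])
def down(s): y=s*Y; z=-Z; return np.column_stack([np.cross(y,z),y,z])
t35=np.radians(35); DZ=X*np.sin(t35)+Z*np.cos(t35); DX=-X*np.cos(t35)+Z*np.sin(t35); DY=np.cross(DZ,DX)
def knobR(a): # tool y at angle a (knob convention: 0 at 135deg from DX towards DY, growing clockwise)
    th=np.radians(135)-a; y=np.cos(th)*DX+np.sin(th)*DY; z=-DZ; return np.column_stack([np.cross(y,z),y,z])
E
python3 - <<'E'
from h import *
for s in(1,-1):
    for k in(-.021,.115):
        q=robot.ik(H0+k*X,down(s)); print(s,k,None if q is None else np.round(q,1))
D=H0+.12*X-.105*X+ .038*DZ; D[2]=.05+.038*.82
for a in np.arange(0,6.3,.4):
    q=robot.ik(D,knobR(a)); print(round(a,1),None if q is None else np.round(q,1))
E
```

```text
1 -0.021 [  26.6   20.8  -27.2    0.   -42.1 -104.9]
1 0.115 [  23.5   31.1   -8.8    0.   -50.2 -101.8]
-1 -0.021 [ 26.6  20.8 -27.2   0.  -42.1  75.1]
-1 0.115 [ 23.5  31.1  -8.8   0.  -50.2  78.2]
0.0 [ 21.6  43.5  11.8  -5.7 -92.9 126.6]
0.4 [ 21.6  43.5  11.8  -5.7 -92.9 103.7]
0.8 [ 21.6  43.5  11.8  -5.7 -92.9  80.8]
1.2 [ 21.6  43.5  11.8  -5.7 -92.9  57.8]
1.6 [ 21.6  43.5  11.8  -5.7 -92.9  34.9]
2.0 [ 21.6  43.5  11.8  -5.7 -92.9  12. ]
2.4 [ 21.6  43.5  11.8  -5.7 -92.9 -10.9]
2.8 [ 21.6  43.5  11.8  -5.7 -92.9 -33.8]
3.2 [ 21.6  43.5  11.8  -5.7 -92.9 -56.8]
3.6 [ 21.6  43.5  11.8  -5.7 -92.9 -79.7]
4.0 [  21.6   43.5   11.8   -5.7  -92.9 -102.6]
4.4 [  21.6   43.5   11.8   -5.7  -92.9 -125.5]
4.8 [  21.6   43.5   11.8   -5.7  -92.9 -148.4]
5.2 [  21.6   43.5   11.8   -5.7  -92.9 -171.3]
5.6 [ 21.6  43.5  11.8  -5.7 -92.9 165.7]
6.0 [ 21.6  43.5  11.8  -5.7 -92.9 142.8]
```

Run:
```python
from h import *
R=down(-1)
robot.move_gripper(0.0)
P=H0-.021*X
robot.goto([P[0],P[1],.25],R)
robot.servo_line([P[0],P[1],.057],speed=.12); P[2]=.057
print(robot.read_t(),robot.read_position(),robot.read_force())
for k in list(np.arange(.02,.121,.02))+list(np.arange(.126,.16,.004)):
    robot.servo_line(P+k*X,speed=.08); f=np.array(robot.read_force()); print(round(k,3),f.round(1),(np.array(robot.read_position())-P)@X)
    if -f@X>20: break
print(robot.read_t()); snap('top','t1')
```

```text
5.5 [0.5548506  0.06290068 0.05762349] [-0.51135154  0.17412933  0.02974493]
0.02 [0.1 0.1 0.1] 0.020493753741693706
0.04 [-0.1 -0.9 -1.2] 0.04023562785971452
0.06 [ 0.3 -0.5  0. ] 0.06030111219533768
0.08 [ 0.3  1.1 -0.7] 0.08026553392267151
0.1 [-0.3 -0.3 -0.7] 0.10023105645270099
0.12 [ 0.2  0.1 -0.4] 0.12022030136884204
0.126 [-10.9  -1.3   5.6] 0.12258965252315976
0.13 [-24.2  -1.2  16.4] 0.12273998145355507
8.4
```

View pics/t1.png

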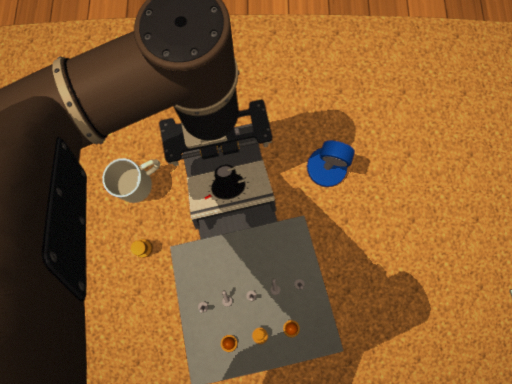

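The tray is against its stop: force rose to 24 N at about 0.122 m of travel. The knob is visible at (228,182) and the red mark at (208,197). Next I'll release the bar and look at the panel from close by with the wrist camera.

Run:
```python
from h import *
p=np.array(robot.read_position())
robot.servo_line(p-.006*X,speed=.05)
robot.servo_line(p-.006*X+[0,0,.17],speed=.2)
robot.move_gripper(1.0)
K=H0+.12*X-.105*X; K[2]=.05
robot.goto(K+.20*DZ,knobR(1.2)); robot.dwell(.3)
T=Twt(); np.save('pics/T2.npy',T); im,d=snap('wrist','w2')
W=px2w('wrist',[(u,v) for v in range(384) for u in range(512)],d,T).reshape(384,512,3); np.save('pics/W2.npy',W)
print(robot.read_t(),w2px('wrist',[K,K+.03*DZ],T))
cv2.imwrite('pics/w2s.png',cv2.resize(im[...,::-1],(800,600)))
```

```text
12.45 [[259.95398211 172.85370789]
 [259.87317398 178.48694085]]
```

View pics/w2s.png

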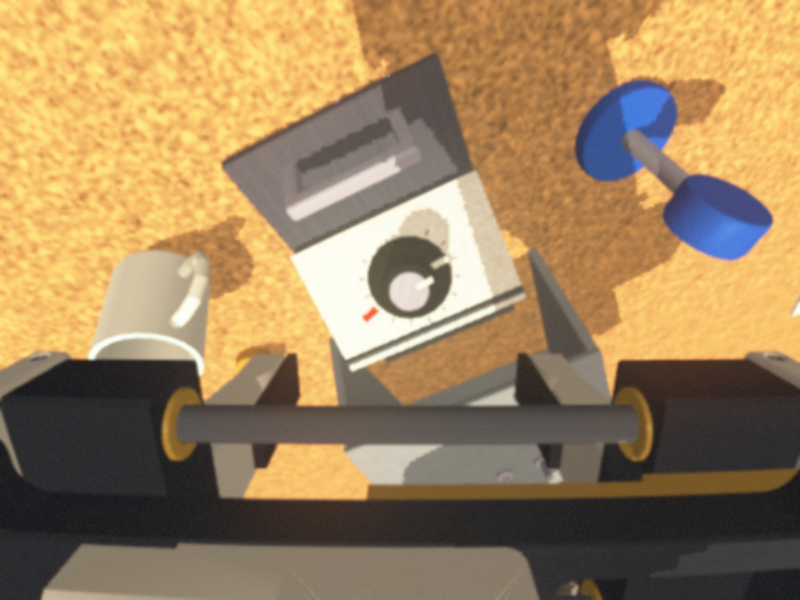

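In this 800x600 view the knob's drum top is at (409,290) and the skirt's pointer line is at (440,263). The red mark is at (370,314) and the panel is clear.

```bash
cat > fit.py <<'E'
from h import *
def fit(im,W,verbose=True):
    K=H0+.015*X; K[2]=.05
    near=(np.linalg.norm(W-K,axis=2)<.12)
    h=(W-K)@DZ; g=im.min(2)>140
    m=near&g&(abs(h)<.02)
    Q=W[m]
    for _ in range(6):
        c=Q.mean(0); n=np.linalg.svd(Q-c,full_matrices=False)[2][2]; n*=np.sign(n@DZ)
        r=(W[m]-c)@n; Q=W[m][abs(r)<.004]
    h=(W-c)@n
    top=near&(abs(h-.042)<.005)&(np.linalg.norm(W-K-.04*DZ,axis=2)<.05)
    cc=cv2.minEnclosingCircle(np.column_stack([(W[top]-K)@DX,(W[top]-K)@DY]).astype(np.float32))
    A=W[top].mean(0); A=A-n*((A-c)@n)   # axis foot
    B=K+cc[0][0]*DX+cc[0][1]*DY; B=B-n*((B-c)@n); hm=np.median(h[top])
    i=im.astype(int); red=near&(i[...,0]>150)&(i[...,1]<90)&(i[...,2]<90)&(abs(h)<.012)
    def ang(P):
        v=(P-A); return 3*np.pi/4-np.arctan2(v@DY,v@DX), np.hypot(v@DY,v@DX)
    M=W[red].mean(0)
    if verbose:
        print('tilt',np.degrees(np.arccos(n[2])),'yaw',np.degrees(np.arctan2(n[1],n[0])),'A',A.round(4),'B',B.round(4),'rad',cc[1],'toph',hm,top.sum(),'red',red.sum(),np.round(ang(M),3))
    rr=np.hypot((W-A)@DX,(W-A)@DY); sk=(abs(h-.005)<.006)&(rr>.024)&(rr<.032)&(i.min(2)>120)
    sk=cv2.morphologyEx(sk.astype(np.uint8),cv2.MORPH_OPEN,np.ones((2,2)))>0
    P=np.median(W[sk],0) if sk.any() else A
    print('mark',np.round(ang(M),3),'ptr',np.round(ang(P),3),sk.sum(),np.argwhere(sk).mean(0),np.argwhere(red).mean(0))
    return A,n,ang,h
E
python3 - <<'E'
from fit import *
im=cv2.imread('pics/w2.png')[...,::-1]; W=np.load('pics/W2.npy')
A,n,ang,h=fit(im,W)
for p in [(282,168),(284,167),(279,170),(272,181),(237,201)]: print(p,np.round(ang(W[p[1],p[0]]),3),h[p[1],p[0]].round(4),im[p[1],p[0]])
E
```

```text
tilt 35.13666444392127 yaw 12.59992974927913 A [0.5878 0.0689 0.0552] B [0.587  0.0697 0.0556] rad 0.02068726159632206 toph 0.04234133785040435 998 red 0 [nan nan]
mark [nan nan] ptr [0.758 0.029] 28 [167.78571429 283.42857143] [nan nan]
(282, 168) [0.737 0.027] 0.0059 [217 200 168]
(284, 167) [0.739 0.03 ] 0.0054 [231 224 190]
(279, 170) [0.767 0.023] 0.0056 [202 186 157]
(272, 181) [0.764 0.012] 0.0426 [253 252 237]
(237, 201) [3.559 0.045] 0.0024 [254  97  73]fit.py:19: RuntimeWarning: Mean of empty slice.
  M=W[red].mean(0)
  ret = um.true_divide(
fit.py:25: RuntimeWarning: Mean of empty slice.
  print('mark',np.round(ang(M),3),'ptr',np.round(ang(P),3),sk.sum(),np.argwhere(sk).mean(0),np.argwhere(red).mean(0))
```

```bash
sed -i 's/red=near.*$/red=near\&(i[...,0]>150)\&(i[...,0]-i[...,1]>90)\&(i[...,0]-i[...,2]>90)\&(abs(h)<.006)\&(np.hypot((W-A)@DX,(W-A)@DY)<.056)/' fit.py
cat > run.py <<'E'
from fit import *
im=cv2.imread('pics/w2.png')[...,::-1]; W=np.load('pics/W2.npy')
A,n,ang,h=fit(im,W,False)
C=np.array([.5874,.0693,.0554]); R=knobR(1.0)
robot.goto(C+.12*DZ,R); robot.servo_line(C+.037*DZ,speed=.12)
print('at',robot.read_t(),np.array(robot.read_force()).round(1))
robot.move_gripper(0.0); print('grip',robot.read_grip_width()*.088,robot.read_finger_force(),np.array(robot.read_force()).round(1))
q0=np.array(robot.read_qpos())
for k in range(1,6):
    q=q0.copy(); q[5]-=np.degrees(2.80)*k/5; robot.movej(q); print(np.array(robot.read_force()).round(1),np.array(robot.read_ft_torque()).round(2),(np.array(robot.read_qpos())-q).round(2)[5])
robot.dwell(.3); robot.move_gripper(1.0); p=np.array(robot.read_position())
robot.servo_line(C+.20*DZ,speed=.15); robot.dwell(.3)
T=Twt(); im,d=snap('wrist','w3')
W=px2w('wrist',[(u,v) for v in range(384) for u in range(512)],d,T).reshape(384,512,3); np.save('pics/W3.npy',W)
fit(im,W); print(robot.read_t()); cv2.imwrite('pics/w3s.png',cv2.resize(im[...,::-1],(800,600)))
E
python3 run.py
```

```text
mark [3.575 0.045] ptr [0.758 0.029] 28 [167.78571429 283.42857143] [200.6        236.57142857]
at 13.7 [ 0.  -0.4  0.1]
grip 0.03964149071906422 29.999050498008728 [-0.1  2.2  1.1]
[-0.   4.7 -0.2] [ 1.66 -2.07 -0.86] 0.17
[ 0.3  5.2 -2. ] [ 2.18 -2.86 -1.12] 0.11
[ 1.8  5.  -4.2] [ 2.01 -3.91 -0.87] 0.11
[ 3.3  5.  -6.8] [ 1.4  -4.88 -0.25] 0.16
[  4.    1.  -11.3] [ 0.47 -5.55  0.46] 0.27
tilt 35.00577859583756 yaw 12.65215065214686 A [0.5845 0.0691 0.0559] B [0.5848 0.0699 0.0556] rad 0.020616106688976288 toph 0.04236317786210798 987 red 44 [3.585 0.044]
mark [3.585 0.044] ptr [3.56  0.029] 34 [169.38235294 283.05882353] [166.84090909 295.18181818]
20.325
```

View pics/w3s.png

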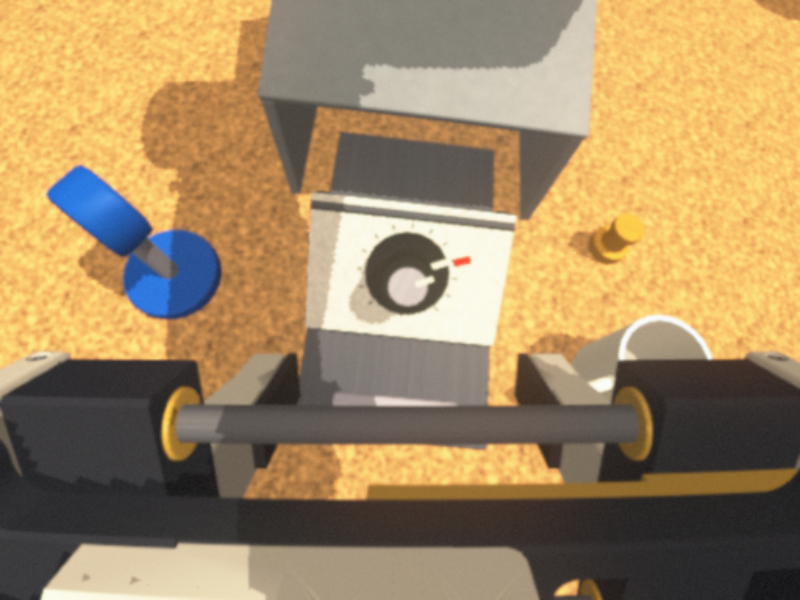

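The pointer lines up with the red mark at (462,261), with a measured error of 0.025 rad. The tray may have crept in about 3 mm, so I'll seat it against the stop again with the closed fingers and check once more.

```bash
cat > run2.py <<'E'
from fit import *
R=down(1); P=H0-.021*X; P[2]=.057; S=P+.1225*X
robot.goto(S-.010*X+[0,0,.17],R); robot.move_gripper(0.0)
robot.servo_line(S-.010*X,speed=.15)
for k in np.arange(-.006,.012,.003):
    robot.servo_line(S+k*X,speed=.04); f=np.array(robot.read_force()); x=(np.array(robot.read_position())-P)@X; print(round(k,4),f.round(1),x.round(4))
    if -f@X>15: break
p=np.array(robot.read_position())
robot.servo_line(p-.007*X,speed=.05); robot.servo_line(p-.007*X+[0,0,.17],speed=.2); robot.move_gripper(1.0)
C=np.array([.5874,.0693,.0554])
robot.goto(C+.20*DZ,knobR(3.8)); robot.dwell(.3)
T=Twt(); im,d=snap('wrist','w4')
W=px2w('wrist',[(u,v) for v in range(384) for u in range(512)],d,T).reshape(384,512,3)
fit(im,W); print(robot.read_t(),np.array(robot.read_force()).round(1)); cv2.imwrite('pics/w4s.png',cv2.resize(im[...,::-1],(800,600)))
E
python3 run2.py
```

```text
-0.006 [ 0.8 -0.1  0.4] 0.1171
-0.003 [-0.2  0.2  1.2] 0.1197
0.0 [-2.9 -0.   1.5] 0.1222
0.003 [-10.7  -0.3   7. ] 0.1226
0.006 [-20.6  -0.4  15.5] 0.1227
tilt 35.027050808694355 yaw 12.641887336349896 A [0.5861 0.0696 0.056 ] B [0.5863 0.0703 0.0557] rad 0.02063371241092682 toph 0.04233751935913162 982 red 42 [3.588 0.044]
mark [3.588 0.044] ptr [3.575 0.029] 36 [171.13888889 282.91666667] [168.45238095 294.64285714]
29.0833 [0.2 0.2 1.4]
```

View pics/w4s.png

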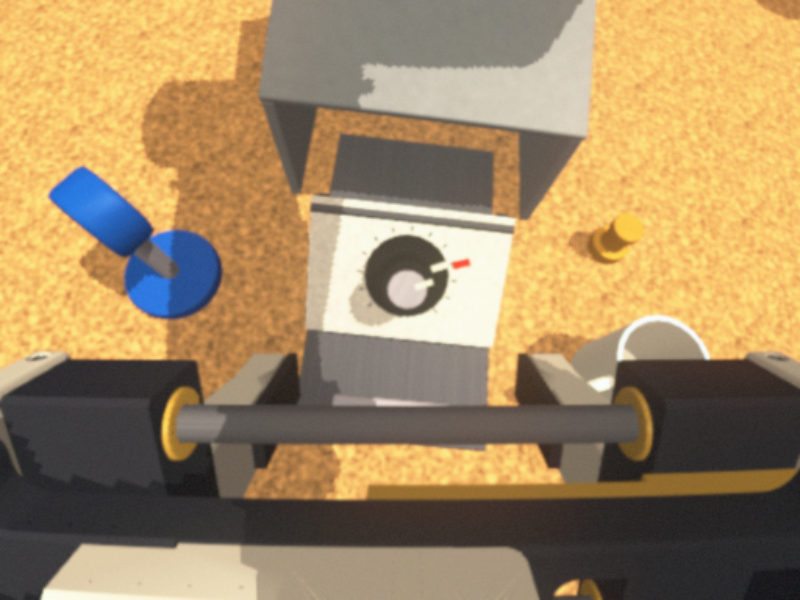

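The tray is seated at its stop. The pointer is on the mark at (460,264), within 0.013 rad, the bystanders are where they were, and the arm is clear.

```bash
python3 -c "
from rig import robot
print(robot.job_done())"
```

```text
the job is handed in; nothing more can be done
None
```

I handed in the job at about 29 s on the robot's clock: the tray is fully out at its stop, the pointer is within about 0.013 rad (under 1 mm at the tip) of the red mark by camera, and the microphone, connector and mug look undisturbed; no verdict was returned.

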